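# Fetch the drops from the child-proofed medicine locker

### The job

The little medicine locker stands ajar, held by the child-safety catch behind the top of its door: reach down through the gap, push the catch down and pull the door open past it until the door stands about square to the locker. Then lift the dropper bottle out of the rack on the inside of the door and stand it upright on the tray floor close beside its twin (no more than 10 cm between their centres), let go, and leave the door open and everything else where it is.

Things in the scene. Friction and masses are not known exactly. Their poses are not given: they have to be found in the camera images.
- locker: Fixed white roofed medicine locker, 160 deep, 180 wide, 180 high. Origin: foot of the vertical door hinge line, on the work surface. +z up; +x points into the locker (away from the robot); from the hinge the front opening runs 180 mm along -y. Hinge line: x = 0, y = 0 of this frame. Roof underside at z = 168 mm, its front edge at x = 2 mm.
- locker_door (a joint): Door angle, rad: 0 shut (inner face on the locker's plane x = 0), 1.57 square to the front, stop at 1.75. Its free edge swings towards the robot, clockwise from above. It stays where it is left (light friction). Starts ajar at about 0.26; the catch stops it at about 0.29, leaving a 40 mm gap, open from above, to the roof edge at the catch. From 0.45 on it is free of the catch.
- catch (a joint): How far the safety catch is pressed, m: 0 up (locking), 0.014 fully down. Sprung: about 2 N to start, 7 N fully down; it springs up when let go. It must be at least 9 mm down to pass under the keeper (a steel strip under the roof's front edge). Pulling the door hard while it is up only flexes it.
- catch_top (a point): Point to press: top face of the catch bar in the door gap, 150 mm above the work surface when up, 150 mm from the hinge, 22 mm inward of the door's inner face. The white bar, 24 mm wide, projects 70 mm inward from the door (end tooth 14 mm higher, under the roof), rides with the door and sinks straight down. Axes turn with the door: x inward, y along it to the hinge, z up.
- door_top (a point): Middle of the wooden door's top edge, on its inner face, 165 mm above the work surface, 91 mm from the hinge. Panel 14 mm thick, 178 mm wide. A steel knob on its outer face, 155 mm from the hinge and 90 mm up, sticks out about 40 mm. Axes as catch_top.
- rack (a point): Floor of the clear plastic rack on the inside of the door, centre of its 44 x 44 mm pocket, 80 mm from the hinge, 22 mm inward of the door's inner face, 55 mm above the work surface; its walls rise 30 mm above that floor. Axes as catch_top.
- bottle_mid (a point): The dropper bottle to fetch, standing in the rack (mostly hidden under the roof until the door opens), at the middle of its height (52.5 mm above its base). 105 mm high, 80 g: amber glass body 34 mm diameter up to 56 mm above its base, shoulder, black ribbed collar 23 mm diameter from 67 to 90 mm, rubber bulb 16 mm diameter to 105 mm. z up.
- twin_mid (a point): The second, identical dropper bottle, standing loose on the tray; middle of its height.
- tray: Fixed dark lacquered tray, 220 (x) by 300 (y) mm outside, walls 8 mm thick. Origin under its centre on the work surface; x, y along its sides, z up. Its floor is 20 mm, its rim 34 mm above the work surface. A steel swing arm carries it (post on the far side, 200 mm from the centre).
- tray_free (a point): Centre of the empty part of the tray floor (on the floor), on the robot's side of the twin; nothing stands within 55 mm of it. Its distance from the twin varies (about 80 to 130 mm).
- crusher: Loose stainless pill crusher with twist bar, 48 mm diameter, 77 mm high, on the tray. Origin under its centre.
- bowl: Loose small glass bowl, 72 mm diameter, 32 mm high, on the tray. Origin under its centre.
- magnifier: Loose folded acrylic magnifier lying on the tray, 35 x 70 mm, 11 mm thick. Origin under its centre.
- mug: Loose white mug, 76 mm diameter, 90 mm high, left of the locker. Origin under its centre.
- pillbox: Loose seven-lid pill organiser, 50 x 150 x 25 mm, left of the locker and nearer the robot. Origin under its centre.

How it is judged (in metres and radians):
On the way, in this order (a step that is already met when the one before it is completed fails the run):
1. the safety catch is down while the door is pulled past where it was held (value of joint catch above 0.006 m and value of joint locker_door above 0.36 rad), for 0.02 s.
2. the door is swung wide open (value of joint locker_door above 1.2 rad), for 0.1 s.
At the end, for the whole second after the job is handed in: The door stands open past 1.2 rad; the fetched bottle stands upright (within 0.12 rad) and at rest on the tray floor (height within 6 mm), its centre no more than 105 mm from that of the upright twin (value of joint locker_door above 1.2 rad and horizontal distance between bottle_mid and twin_mid below 0.105 m and z of bottle_mid in the frame of tray between 0.0665 and 0.0785 m and angle between each of bottle_mid, twin_mid's own z axis and vertical below 0.12 rad and linear speed of bottle below 0.02 m/s); the robot touches nothing.
It fails at once if the fetched bottle is tipped over (angle between bottle_mid's own z axis and vertical above 0.8 rad).
It fails at once if another thing on the tray or the cart top is shifted by more than 30 mm (distance of any of twin_mid, crusher, bowl, magnifier, mug, pillbox from where it was at the start of the episode above 0.03 m).
It also fails if it takes over 58 s, if anything falls off the work surface, if the arm or the gripper's body presses on something with over 40 N, if the wrist force passes 120 N, or if a joint passes its speed limit or range.

### The arm

A 6-joint arm with a two-finger parallel gripper is mounted at the origin on the work surface. World frame = base frame: x ahead of the robot, y to its left, z up, the work surface at z = 0. Lengths are in mm, angles in rad, forces in N, time in s.
With the tool pointing down it reaches from about 400 to 925 mm from the base axis. Payload 12.5 kg.
Tool frame: the origin (TCP) lies at the very end of the fingers, on their centre line; the grasp point (between the pads) lies 19 mm behind it; z points along the fingers, x is the direction in which the jaws open and shut, and the axes are right-handed (so a half turn about z gives the same grasp; the last joint's range is limited). The gripper opens to 95 mm and grips with 3 to 60 N. Pads are 20 mm wide; open, the fingers measure 119 mm over their backs; the gripper's body (75 mm by 180 mm) begins 59 mm behind the grasp point.
Start: joints at [1.162, 0.491, 1.559, -0, 1.092, -0.106], TCP at [186.354, 596.589, 214.661] pointing down, gripper open.
Joint ranges: [-3.1, 3.1], [-0.84, 2.19], [0.05, 2.79], [-1.13, 4.28], [0.06, 2.93], [-2.69, 2.69]. Speed limits (rad/s): [2.22, 2.22, 2.79, 3.14, 3.14, 3.14].

### API

Orientations are given as a rotation vector (axis times angle).
In Python, from cell import env gives the robot as it stands.
- The arm moves only by the shell command python3 -m inch 'ROWS' [FORCE]. ROWS is a JSON object of lists of equal length, an entry for each row: "angular": the turn, a rotation vector about the tool's x, y, z in degrees, a list of three; "dp": the shift along the tool's x, y, z in mm, a list of three; "grip": the opening, from 0 (shut) to 1 (fully open). A call has 1 to 8 rows; each row shifts and turns the pose as measured when the row begins, along the tool's axes as they then stand; what a row does not reach is not made up. A row lasts 1/10 s, in which the tool goes at most 50 mm and 8.59 degrees, less where a joint would pass 70% of its speed; a pose out of reach is approached as far as the arm can. A call with a gripper value outside its range is refused whole. The fingers move at their own pace and stop on an object; FORCE is the grip in N (left out, the last holds). Time passes only in rows, so rows that do not move let the fingers close. It gives the time, the measured TCP pose, the force and the opening at its end, in the units of the state.
- env.get_state(): the state, without advancing time (a new reading comes with each control period).
- env.read_camera(name): name is "scene" or "side" or "wrist"; returns the picture (420x560x3 uint8, red, green, blue); there is no depth.
- env.get_calibration(name): a dict with "fx", "fy", "cx", "cy" (pixels), "k1" (the pictures are not rectified: a ray, as slopes to the right and down, at radius r is drawn at 1 + k1 r^2 times it, then the intrinsics apply), "xyz" and "rotation" of the camera in the world; the wrist camera has in their place "mount" (4x4, takes a point from camera to tool coordinates, whose origin is the TCP and whose axes are the tool frame's). Camera axes: x right, y up, looking along -z (the intrinsics and any distortion apply to the point x, -y, -z); pixel columns grow to the right and rows downward; lengths in mm; the calibration is good to about 2 mm. A picture is of the moment at which its call begins: read the wrist's pose just before it. get_calibration takes no time and is no camera call.
- env.job_done(): hands the job in, once; it reports no verdict.
Trained networks look in the newest picture that a camera, given by its name, has taken for a name from the list of things; names that differ only in an ending like _2 or _b are one class to them, and where a whole thing is asked for, a point or a joint stands for the part that bears it (a point fixed in the world has none). Each returns a list of dicts, best first, with "conf" (0 to 1); they miss things now and then, are a little off and sometimes report something else, mostly with a low value. They report only what shows in the picture. A call takes as long as a camera call.
- env.cut_out(camera, query): "mask" (420x560 bool, what is visible of it) and "bbox" ([centre column, centre row, width, height] in pixels, round what is visible of it).
- env.spot_point(camera, query): "position" ([column, row] in pixels: a listed point, or the origin of a listed thing).
The state is a dict: "time_s": time; "qpos": joint angles; "dq": joint speeds; "joint_torque": joint torques, N m; "tool_pos": TCP position; "tcp_rot": TCP orientation; "force": force on the tool from outside, world axes, zero at the start; "wrist_torque": the same for the moment, N m; "opening": opening from 0.0 (shut) to 1.0 (fully open).
Only numpy, scipy, OpenCV 4.12 (cv2) and the standard library are available. Lean on these libraries where they do the work, as an engineer would, in place of code of your own. Each camera call takes 0.05 s, during which the arm holds its last target. There are 200 camera calls.

## Working session

There is one attempt and no reset: what is moved stays moved. The work goes in short steps, Python scripts to look and compute and a shell command to move; the robot and the scene stay as the last step left them, time stands still between calls to the robot, and variables do not carry over. Pictures are saved under pics/ and viewed, about 8 in all and at most 12, crops included, and the job is handed in when it is done.

```bash
ls; mkdir -p pics
cat > h.py <<'E'
import numpy as np, cv2
from scipy.spatial.transform import Rotation as R
from cell import env
def cam(n):
    c=env.get_calibration(n)
    if 'mount' in c:
        s=env.get_state(); T=np.eye(4); T[:3,:3]=R.from_rotvec(s['tcp_rot']).as_matrix(); T[:3,3]=s['tool_pos']
        M=T@np.array(c['mount']); Rm,p=M[:3,:3],M[:3,3]
    else:
        r=np.array(c['rotation']); Rm=r if r.shape==(3,3) else R.from_rotvec(r).as_matrix(); p=np.array(c['xyz'])
    return dict(c=c,R=Rm,p=p)
def ray(C,uv):
    c=C['c']; K=np.array([[c['fx'],0,c['cx']],[0,c['fy'],c['cy']],[0,0,1.]])
    q=cv2.undistortPoints(np.array([[uv]],float),K,np.array([c['k1'],0,0,0.]))[0,0]
    d=C['R']@np.array([q[0],-q[1],-1]); return d/np.linalg.norm(d)
def proj(C,P):
    c=C['c']; q=C['R'].T@(np.array(P,float)-C['p']); x,y=q[0]/-q[2],-q[1]/-q[2]; f=1+c['k1']*(x*x+y*y)
    return np.array([c['fx']*x*f+c['cx'],c['fy']*y*f+c['cy']])
def tri(obs):
    A=np.zeros((3,3));b=np.zeros(3)
    for C,uv in obs:
        d=ray(C,uv);M=np.eye(3)-np.outer(d,d);A+=M;b+=M@C['p']
    P=np.linalg.solve(A,b); return P,[np.round(proj(C,P)-uv,1) for C,uv in obs]
def onz(C,uv,z):
    d=ray(C,uv); return C['p']+d*(z-C['p'][2])/d[2]
def shot(n,f=None):
    C=cam(n); im=env.read_camera(n)
    if f: cv2.imwrite('pics/'+f,im[:,:,::-1])
    return C,im
E
python3 - <<'E'
from h import *
np.set_printoptions(precision=1,suppress=True)
ims=[]; 
names=['locker','catch_top','door_top','rack','bottle_mid','twin_mid','tray','tray_free','crusher','bowl','magnifier','mug','pillbox']
Cs={}
obs={n:[] for n in names}
for n in ['scene','side']:
    C,im=shot(n,n+'0.png'); print(n,C['p'],-C['R'][:,2])
    for q in names:
        r=env.spot_point(n,q)
        if r: print(n,q,[(np.round(x['position'],1).tolist(),round(x['conf'],2)) for x in r[:2]]); obs[q].append((C,r[0]['position']))
for q in names:
    if len(obs[q])>1: print(q,*tri(obs[q]))
print(env.get_state())
E
```

```text
pics
scene [1062.9  361.1  933.6] [-0.5 -0.3 -0.8]
scene locker [([317.7, 305.0], 0.9)]
scene catch_top [([260.1, 245.9], 0.5)]
scene door_top [([289.9, 250.9], 0.84), ([228.4, 180.9], 0.66)]
scene bottle_mid [([319.5, 303.4], 0.62)]
scene twin_mid [([195.8, 164.7], 0.63), ([160.5, 167.7], 0.37)]
scene tray [([202.0, 165.8], 0.97), ([258.7, 248.5], 0.23)]
scene tray_free [([227.3, 156.2], 0.55)]
scene crusher [([160.4, 170.7], 0.61), ([258.4, 247.1], 0.17)]
scene bowl [([230.5, 182.0], 0.55), ([189.5, 141.0], 0.54)]
scene magnifier [([230.3, 180.7], 0.89)]
scene mug [([391.1, 332.5], 0.97)]
scene pillbox [([438.5, 277.1], 0.91)]
side [ 235.7 -853.9 1168.2] [ 0.2  0.6 -0.7]
side locker [([285.2, 182.0], 0.64)]
side catch_top [([315.2, 181.9], 0.57)]
side door_top [([301.7, 165.9], 0.8)]
side rack [([302.5, 186.0], 0.84)]
side bottle_mid [([210.4, 162.6], 0.56), ([304.0, 173.5], 0.48)]
side tray [([290.9, 320.9], 0.81)]
side tray_free [([269.1, 311.8], 0.6)]
side crusher [([333.8, 335.4], 0.97), ([288.2, 323.2], 0.62)]
side bowl [([291.3, 349.1], 0.73)]
side magnifier [([279.7, 283.5],
[... 586 characters left out ...]
 15.2] [array([-0.6,  0.2]), array([-0.7, -0.2])]
bowl [ 438.3 -287.7 -121.8] [array([-13.2,   4.3]), array([-14.,  -5.])]
magnifier [ 487.8 -180.4   23.3] [array([ 0.3, -0.1]), array([0.3, 0.1])]
mug [631.4 376.4   0.7] [array([-0.5,  0.2]), array([-0.3, -0.1])]
pillbox [440.6 415.4   5.7] [array([ 0.4, -0.2]), array([0.2, 0.2])]
{'time_s': 1.4, 'qpos': array([ 1.2,  0.5,  1.6,  0. ,  1.1, -0.1]), 'dq': array([ 0., -0., -0.,  0.,  0.,  0.]), 'joint_torque': array([  0. , -61.2, -25.8,   0.1,   0. ,   0. ]), 'tool_pos': array([186.3, 596.6, 214.7]), 'tcp_rot': array([-2.5, -1.9, -0. ]), 'force': array([-0.2,  0.4, -0.2]), 'wrist_torque': array([-0., -0., -0.]), 'opening': 0.9989220379709635}
```

Run:
```python
import cv2,numpy as np
a=cv2.imread('pics/scene0.png');b=cv2.imread('pics/side0.png')
a=cv2.resize(a[110:370,130:480],None,fx=1.14,fy=1.14);b=cv2.resize(b[130:390,170:400],None,fx=1.14,fy=1.14)
cv2.imwrite('pics/both0.png',cv2.resize(np.hstack([a,b]),None,fx=1.2,fy=1.2,interpolation=cv2.INTER_CUBIC))
```

```text
(no output)
```

View pics/both0.png

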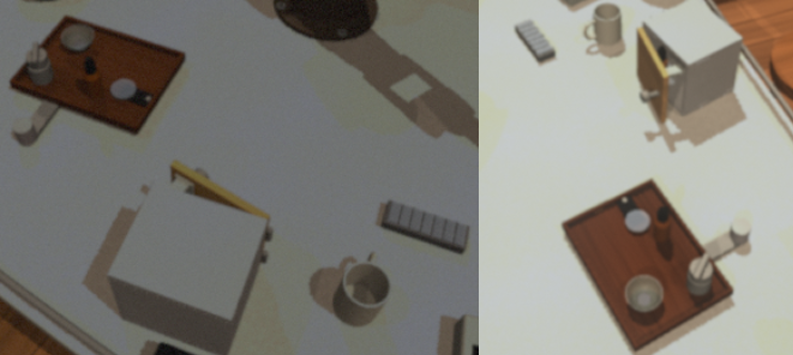

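```bash
cat >> h.py <<'E'
def plan(P,yaw,n,g):
    """rows to world P with tool down, tool x at world angle yaw (deg)"""
    import json
    s=env.get_state(); r=R.from_rotvec(s['tcp_rot']); p=np.array(s['tool_pos']); P=np.array(P,float)
    c,sn=np.cos(np.radians(yaw)),np.sin(np.radians(yaw))
    G=R.from_matrix(np.array([[c,sn,0],[sn,-c,0],[0,0,-1]]))
    w=(r.inv()*G).as_rotvec(degrees=True)/n; a=[];d=[]
    for i in range(n):
        d.append(np.round(r.inv().apply((P-p)/n)).astype(int).tolist()); a.append(np.round(w,1).tolist()); r=r*R.from_rotvec(w,degrees=True)
    for i in range(0,n,8): print(json.dumps(dict(angular=a[i:i+8],dp=d[i:i+8],grip=[g]*len(a[i:i+8]))))
E
python3 -c "
from h import *
print(env.get_calibration('wrist'))
plan([540,90,400],9,16,0)"
```

```text
{'fx': 335.69926648895046, 'fy': 335.69926648895046, 'cx': 282.11073631936466, 'cy': 210.9618871590472, 'k1': -0.06085009234320432, 'mount': array([[ 9.99999330e-01, -4.85745832e-04,  1.05099772e-03,
         1.08405865e+00],
       [-1.48958467e-04, -9.54170309e-01, -2.99264096e-01,
        -8.53725346e+01],
       [ 1.14819711e-03,  2.99263739e-01, -9.54169742e-01,
        -1.70457213e+02],
       [ 0.00000000e+00,  0.00000000e+00,  0.00000000e+00,
         1.00000000e+00]])}
{"angular": [[-0.0, -0.0, 4.0], [-0.0, -0.0, 4.0], [-0.0, -0.0, 4.0], [-0.0, -0.0, 4.0], [-0.0, -0.0, 4.0], [-0.0, -0.0, 4.0], [-0.0, -0.0, 4.0], [-0.0, -0.0, 4.0]], "dp": [[-24, 31, -12], [-21, 32, -12], [-19, 34, -12], [-17, 35, -12], [-14, 36, -12], [-12, 37, -12], [-9, 37, -12], [-7, 38, -12]], "grip": [0, 0, 0, 0, 0, 0, 0, 0]}
{"angular": [[-0.0, -0.0, 4.0], [-0.0, -0.0, 4.0], [-0.0, -0.0, 4.0], [-0.0, -0.0, 4.0], [-0.0, -0.0, 4.0], [-0.0, -0.0, 4.0], [-0.0, -0.0, 4.0], [-0.0, -0.0, 4.0]], "dp": [[-4, 38, -12], [-1, 39, -12], [1, 39, -12], [4, 38, -12], [7, 38, -12], [9, 37, -12], [12, 37, -12], [14, 36, -12]], "grip": [0, 0, 0, 0, 0, 0, 0, 0]}
```

```bash
python3 -m inch '{"angular":[[0,0,4],[0,0,4],[0,0,4],[0,0,4],[0,0,4],[0,0,4],[0,0,4],[0,0,4]],"dp":[[-24,31,-12],[-21,32,-12],[-19,34,-12],[-17,35,-12],[-14,36,-12],[-12,37,-12],[-9,37,-12],[-7,38,-12]],"grip":[0,0,0,0,0,0,0,0]}' && python3 -m inch '{"angular":[[0,0,4],[0,0,4],[0,0,4],[0,0,4],[0,0,4],[0,0,4],[0,0,4],[0,0,4]],"dp":[[-4,38,-12],[-1,39,-12],[1,39,-12],[4,38,-12],[7,38,-12],[9,37,-12],[12,37,-12],[14,36,-12]],"grip":[0,0,0,0,0,0,0,0]}'
cat > meas.py <<'E'
from h import *
import pickle,sys
np.set_printoptions(precision=1,suppress=True)
f=sys.argv[1]; C,im=shot('wrist',f+'.png'); o={}
for q in sys.argv[2:]:
    r=env.spot_point('wrist',q); o[q]=[(x['position'],x['conf']) for x in r]
    print(q,[(np.round(x['position'],1).tolist(),round(x['conf'],2)) for x in r[:2]])
pickle.dump((C,o),open(f+'.pkl','wb')); print(env.get_state()['time_s'])
E
python3 meas.py w1 locker catch_top door_top rack bottle_mid
python3 -c "
from h import *
plan([660,60,370],9,3,0)"
```

```text
time_s: 2.2
tool_pos: [365.0, 335.1, 312.2]
tcp_rot: [2.952, 1.07, -0.002]
force: [0.6, 1.0, 0.1]
opening: 0.385
time_s: 3.0
tool_pos: [538.4, 64.5, 414.5]
tcp_rot: [3.136, 0.177, 0.004]
force: [0.3, 0.5, 0.1]
opening: 0.005
locker [([368.7, 78.9], 0.92)]
catch_top [([388.9, 190.4], 0.78)]
door_top [([389.9, 141.8], 0.6)]
rack [([381.9, 132.0], 0.78)]
bottle_mid [([388.8, 134.0], 0.73)]
3.3
{"angular": [[0.0, -0.0, -0.8], [0.0, -0.0, -0.8], [0.0, -0.0, -0.8]], "dp": [[40, 7, 15], [40, 8, 15], [40, 8, 15]], "grip": [0, 0, 0]}
```

```bash
python3 -m inch '{"angular":[[0,0,-1],[0,0,-1],[0,0,0],[0,0,0]],"dp":[[46,0,15],[46,0,15],[46,0,15],[0,0,0]],"grip":[0,0,0,0]}' && python3 meas.py w2 locker catch_top door_top rack bottle_mid
python3 - <<'E'
from h import *
import pickle
np.set_printoptions(precision=1,suppress=True)
a,oa=pickle.load(open('w1.pkl','rb'));b,ob=pickle.load(open('w2.pkl','rb'))
H=dict(locker=0,catch_top=150,door_top=165,rack=55,bottle_mid=107.5)
for q in oa:
    if oa[q] and ob[q]: print(q,*tri([(a,oa[q][0][0]),(b,ob[q][0][0])]),onz(a,oa[q][0][0],H[q])[:2],onz(b,ob[q][0][0],H[q])[:2])
x=cv2.imread('pics/w1.png');y=cv2.imread('pics/w2.png')
cv2.imwrite('pics/w12.png',cv2.resize(np.hstack([x[:,160:],y[:,160:]]),(800,420)))
E
```

```text
time_s: 3.7
tool_pos: [675.5, 91.8, 367.9]
tcp_rot: [3.131, 0.254, 0.004]
force: [0.3, 0.4, -0.4]
opening: 0.002
locker [([286.7, 88.4], 0.92)]
catch_top [([283.5, 208.0], 0.75)]
door_top [([278.4, 161.3], 0.8)]
rack [([293.6, 142.3], 0.56), ([150.1, 340.8], 0.34)]
bottle_mid [([293.8, 148.7], 0.84)]
4.0
locker [664.8 205.8  10.6] [array([0.1, 1.8]), array([-0.1, -2. ])] [666.7 209.6] [665.5 203.6]
catch_top [683.2  60.  151.6] [array([-0.1, -0.6]), array([0.1, 0.7])] [684.1  58.8] [683.   60.3]
door_top [666.9 120.9 169.1] [array([0.3, 2.2]), array([-0.3, -2.5])] [667.3 123.3] [667.7 117.6]
rack [686.6 130.4  59.9] [array([-0. , -0.4]), array([0. , 0.4])] [688.2 129.6] [686.7 130.5]
bottle_mid [685.6 128.3  99.9] [array([0.1, 1.1]), array([-0.1, -1.2])] [682.6 130.1] [685.6 127.6]
```

View pics/w12.png

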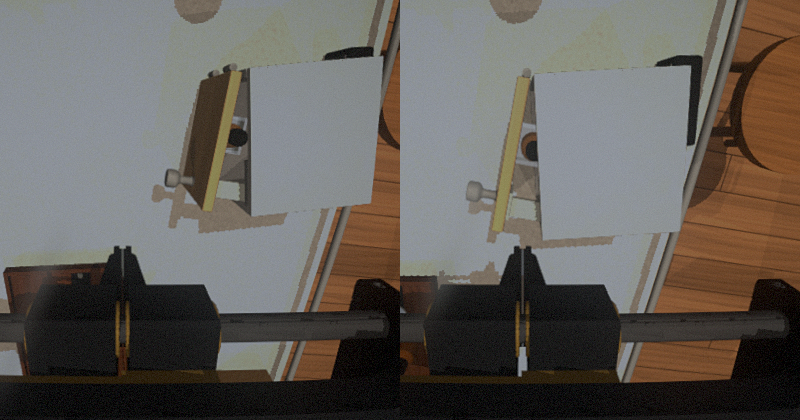

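```bash
python3 - <<'E'
from h import *
import pickle
np.set_printoptions(precision=1,suppress=True)
b,_=pickle.load(open('w2.pkl','rb')); a,_=pickle.load(open('w1.pkl','rb'))
for C,n,o,pts in ((b,'w2',-240,[(536,76),(541,240),(692,66),(681,232)]),(a,'w1',160,[(248,69),(251,216),(382,57),(371,204)])):
    for u,v in pts: print(n,'roof',onz(C,(u+o,v),180)[:2])
for u,v in [(531,78),(502,232)]: print('door in',onz(b,(u-240,v),165)[:2])
E
python3 -c "
from h import *
print(env.get_state()['tool_pos'])
plan([684,59,200],10,6,0)"
```

```text
w2 roof [671.3 207.8]
w2 roof [707.5  34.5]
w2 roof [825.3 245. ]
w2 roof [866.5  69.9]
w1 roof [667.  207.6]
w1 roof [708.9  35.2]
w1 roof [823.1 243.8]
w1 roof [865.7  69.2]
door in [666.9 206.3]
door in [661.8  31.2]
[672.02863914  90.23886551 375.32035108]
{"angular": [[0.0, -0.1, -0.1], [0.0, -0.1, -0.1], [0.0, -0.1, -0.1], [0.0, -0.1, -0.1], [0.0, -0.1, -0.1], [0.0, -0.1, -0.1]], "dp": [[1, 5, 29], [1, 5, 29], [1, 5, 29], [1, 5, 29], [1, 5, 29], [1, 5, 29]], "grip": [0, 0, 0, 0, 0, 0]}
```

```bash
python3 -m inch '{"angular":[[0,0,3],[0,0,3],[0,0,3],[0,0,2],[0,0,0],[0,0,0]],"dp":[[1,5,32],[3,5,32],[2,6,32],[2,5,32],[2,6,32],[0,0,0]],"grip":[0,0,0,0,0,0]}' && python3 -c "
from h import *
print(env.get_state()['tool_pos'])
plan([682,59,172],-2,3,0)"
```

```text
time_s: 4.6
tool_pos: [683.3, 63.3, 221.7]
tcp_rot: [-3.14, 0.062, -0.044]
force: [0.0, -0.6, 0.1]
opening: 0.004
[683.27117962  63.25022513 221.66768184]
{"angular": [[-0.0, -0.5, -0.1], [-0.0, -0.5, -0.1], [-0.0, -0.5, -0.1]], "dp": [[-1, 1, 17], [-1, 1, 17], [-1, 1, 17]], "grip": [0, 0, 0]}
```

```bash
python3 -m inch '{"angular":[[0,-1.5,0],[0,0,0],[0,0,0],[0,0,0]],"dp":[[-1,2,20],[-1,2,20],[0,1,12],[0,0,0]],"grip":[0,0,0,0]}' && python3 meas.py w3 catch_top door_top && python3 -c "
import cv2;cv2.imwrite('pics/w3c.png',cv2.resize(cv2.imread('pics/w3.png')[0:300,120:440],None,fx=1.6,fy=1.6))"
```

```text
time_s: 5.0
tool_pos: [682.5, 58.7, 174.4]
tcp_rot: [-3.139, 0.061, -0.011]
force: [-0.1, -0.2, -0.1]
opening: 0.003
catch_top [([286.4, 247.1], 0.76), ([245.7, 157.9], 0.45)]
door_top [([245.3, 155.5], 0.76)]
5.15
```

View pics/w3c.png

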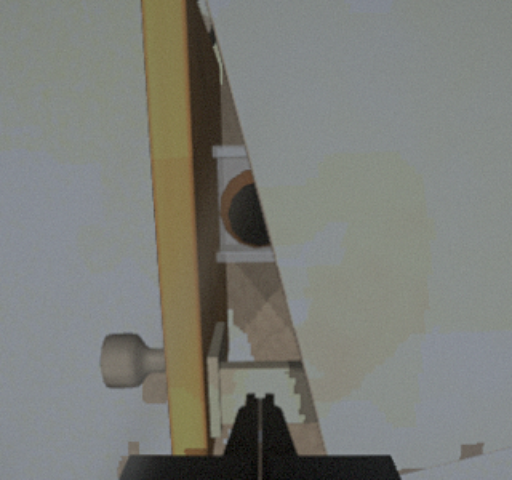

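```bash
python3 -m inch '{"angular":[[0,0,0],[0,0,0],[0,0,0]],"dp":[[0,0,14],[0,0,8],[0,0,4]],"grip":[0,0,0]}'; python3 -m inch '{"angular":[[0,0,0],[0,0,0],[0,0,0]],"dp":[[0,0,5],[0,0,5],[0,0,0]],"grip":[0,0,0]}'
```

```text
time_s: 5.45
tool_pos: [684.4, 59.2, 150.6]
tcp_rot: [-3.139, 0.06, -0.022]
force: [-0.3, -0.1, -0.4]
opening: 0.008
time_s: 5.75
tool_pos: [685.0, 59.1, 140.1]
tcp_rot: [-3.139, 0.06, -0.023]
force: [0.3, 0.2, 4.8]
opening: 0.003
```

```bash
python3 -m inch '{"angular":[[0,0,0],[0,0,0]],"dp":[[-1,0,3],[-1,0,1]],"grip":[0,0]}'; python3 -m inch '{"angular":[[0,0,0],[0,0,0],[0,0,0]],"dp":[[-5,0,0.5],[-5,0,0.5],[-5,0,0.3]],"grip":[0,0,0]}'
```

```text
time_s: 5.95
tool_pos: [684.2, 59.0, 137.4]
tcp_rot: [-3.139, 0.06, -0.029]
force: [1.0, -0.6, 7.1]
opening: 0.003
time_s: 6.25
tool_pos: [671.3, 59.1, 138.3]
tcp_rot: [-3.139, 0.06, -0.039]
force: [0.7, -0.8, 5.4]
opening: -0.0
```

```bash
python3 -m inch '{"angular":[[0,0,0],[0,0,0],[0,0,0]],"dp":[[-1,0,2],[-5,0,1],[-6,0,1]],"grip":[0,0,0]}'; python3 -m inch '{"angular":[[0,-1,1],[0,-1,2],[0,0,2]],"dp":[[-7,-0.5,1],[-7,-0.5,1],[-7,-0.5,1]],"grip":[0,0,0]}'
```

```text
time_s: 6.55
tool_pos: [661.2, 59.3, 136.8]
tcp_rot: [-3.139, 0.061, -0.051]
force: [0.3, -0.1, 6.6]
opening: 0.007
time_s: 6.85
tool_pos: [642.0, 61.5, 136.4]
tcp_rot: [-3.133, 0.202, -0.005]
force: [1.2, -1.1, 6.7]
opening: 0.006
```

```bash
python3 -m inch '{"angular":[[0,0,5],[0,0,5],[0,0,5],[0,0,5],[0,0,5]],"dp":[[-13,-1.2,1],[-13,-1.2,-2],[-13,-1.2,-3],[-13,-1.2,-3],[-13,-1.2,-2]],"grip":[0,0,0,0,0]}'; python3 -c "
from h import *
s=env.get_state();p=s['tool_pos'];d=p-[668,209,0];print(p,R.from_rotvec(s['tcp_rot']).as_matrix()[:,0],np.hypot(*d[:2]),np.degrees(np.arctan2(d[1],d[0])))"
```

```text
time_s: 7.35
tool_pos: [582.9, 85.4, 148.1]
tcp_rot: [-3.006, 0.901, -0.016]
force: [0.5, -1.5, 2.4]
opening: 0.004
[582.86555965  85.43959608 148.09148348] [ 0.83495386 -0.55024622  0.0090083 ] 150.05014611813783 -124.56725745400497
```

```bash
python3 -m inch '{"angular":[[0,0,5],[0,0,5],[0,0,5],[0,0,5],[0,0,5],[0,0,5],[0,0,4]],"dp":[[-13,-1.2,0],[-13,-1.2,0],[-13,-1.2,0],[-13,-1.2,0],[-13,-1.2,0],[-12,-1.2,0],[-8,-1,0]],"grip":[0,0,0,0,0,0,0]}'; python3 -c "
from h import *
s=env.get_state();p=s['tool_pos'];d=p-[668,209,0];print(p,R.from_rotvec(s['tcp_rot']).as_matrix()[:,0],np.hypot(*d[:2]),np.degrees(np.arctan2(d[1],d[0])))"
```

```text
time_s: 8.05
tool_pos: [529.7, 154.0, 149.4]
tcp_rot: [-2.587, 1.775, -0.017]
force: [-1.4, -0.8, 1.8]
opening: 0.003
[529.67833996 153.96817677 149.37588922] [ 0.35987353 -0.9329819   0.00598392] 148.86699837247528 -158.30466697410392
```

```bash
python3 -m inch '{"angular":[[0,0,0],[0,0,0],[0,0,0],[0,0,0]],"dp":[[6,0,-2],[0,0,-30],[0,0,-45],[0,0,-45]],"grip":[0,0,0,0]}'; python3 -c "
from h import *
plan([620,85,350],15,11,0.55)"
```

```text
time_s: 8.45
tool_pos: [528.9, 147.2, 269.7]
tcp_rot: [2.594, -1.766, 0.003]
force: [1.1, -0.8, 0.8]
opening: 0.006
{"angular": [[0.0, -0.0, -7.6], [0.0, -0.0, -7.6], [0.0, -0.0, -7.6], [0.0, -0.0, -7.6], [0.0, -0.0, -7.6], [0.0, -0.0, -7.6], [0.0, -0.0, -7.6], [0.0, -0.0, -7.6]], "dp": [[8, -6, -7], [9, -4, -7], [10, -3, -7], [10, -2, -7], [10, -1, -7], [10, 1, -7], [10, 2, -7], [9, 3, -7]], "grip": [0.55, 0.55, 0.55, 0.55, 0.55, 0.55, 0.55, 0.55]}
{"angular": [[0.0, -0.0, -7.6], [0.0, -0.0, -7.6], [0.0, -0.0, -7.6]], "dp": [[9, 4, -7], [8, 6, -7], [7, 7, -7]], "grip": [0.55, 0.55, 0.55]}
```

```bash
python3 -m inch '{"angular":[[0,0,-7.6],[0,0,-7.6],[0,0,-7.6],[0,0,-7.6],[0,0,-7.6],[0,0,-7.6],[0,0,-7.6],[0,0,-7.6]],"dp":[[8,-6,-7],[9,-4,-7],[10,-3,-7],[10,-2,-7],[10,-1,-7],[10,1,-7],[10,2,-7],[9,3,-7]],"grip":[0.55,0.55,0.55,0.55,0.55,0.55,0.55,0.55]}'; python3 -m inch '{"angular":[[0,0,-7.6],[0,0,-7.6],[0,0,-7.6],[0,0,0]],"dp":[[9,4,-7],[8,6,-7],[7,7,-7],[0,0,0]],"grip":[0.55,0.55,0.55,0.55]}'; python3 meas.py w4 bottle_mid rack door_top catch_top; python3 -c "
from h import *
plan([550,60,350],15,3,0.55)"
```

```text
time_s: 9.25
tool_pos: [600.6, 96.0, 336.4]
tcp_rot: [3.137, -0.12, 0.017]
force: [0.1, -0.5, 0.4]
opening: 0.544
time_s: 9.65
tool_pos: [628.1, 75.7, 359.0]
tcp_rot: [3.09, 0.543, 0.017]
force: [0.5, 0.1, 0.0]
opening: 0.547
bottle_mid [([279.1, 93.7], 0.61)]
rack [([280.1, 96.2], 0.8)]
door_top [([269.9, 72.3], 0.74), ([282.4, 92.8], 0.54)]
catch_top [([213.1, 85.1], 0.9)]
9.9
{"angular": [[0.1, -0.2, 1.6], [0.1, -0.2, 1.6], [0.1, -0.2, 1.6]], "dp": [[-26, -3, 3], [-26, -3, 3], [-26, -2, 3]], "grip": [0.55, 0.55, 0.55]}
```

```bash
python3 -m inch '{"angular":[[0,-0.6,2.5],[0,0,2.5],[0,0,0],[0,0,0]],"dp":[[-26,-3,3],[-26,-2,3],[-26,-2,0],[0,0,0]],"grip":[0.55,0.55,0.55,0.55]}'; python3 meas.py w5 bottle_mid rack door_top catch_top
python3 - <<'E'
from h import *
import pickle
np.set_printoptions(precision=1,suppress=True)
a,oa=pickle.load(open('w4.pkl','rb'));b,ob=pickle.load(open('w5.pkl','rb'))
H=dict(locker=0,catch_top=150,door_top=165,rack=55,bottle_mid=107.5)
for q in oa:
    if oa[q] and ob[q]: print(q,*tri([(a,oa[q][0][0]),(b,ob[q][0][0])]),onz(a,oa[q][0][0],H[q])[:2],onz(b,ob[q][0][0],H[q])[:2])
x=cv2.imread('pics/w4.png');y=cv2.imread('pics/w5.png')
cv2.imwrite('pics/w45.png',np.hstack([x[:240,120:460],y[:240,120:460]]))
E
```

```text
time_s: 10.3
tool_pos: [546.4, 61.5, 350.2]
tcp_rot: [3.112, 0.388, -0.005]
force: [1.0, -0.6, -0.9]
opening: 0.553
bottle_mid [([343.0, 99.6], 0.66), ([289.3, 102.1], 0.3)]
rack [([341.1, 101.0], 0.94)]
door_top [([347.7, 74.7], 0.93)]
catch_top [([284.6, 99.5], 0.85)]
10.55
bottle_mid [593.6 168.7 100.6] [array([ 0. , -0.3]), array([-0. ,  0.3])] [593.7 168.2] [592.4 168.6]
rack [595.5 167.3  77.5] [array([ 0.1, -0.6]), array([-0.1,  0.6])] [595.6 167. ] [598.9 169.1]
door_top [578.5 184.5 183.2] [array([ 0.3, -3.1]), array([-0.2,  3.1])] [578.3 183.1] [580.7 189.5]
catch_top [525.8 151.3 155.4] [array([-0. ,  0.3]), array([ 0. , -0.4])] [524.7 151.6] [525.9 151. ]
```

View pics/w45.png

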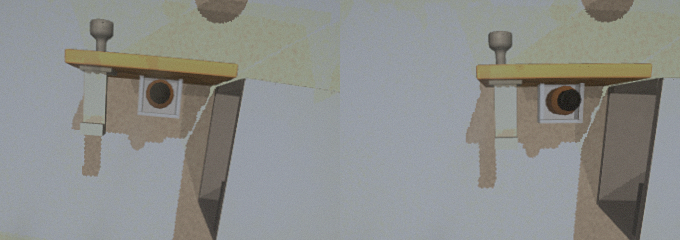

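Run:
```python
from h import *
import pickle
np.set_printoptions(precision=1,suppress=True)
a,oa=pickle.load(open('w4.pkl','rb'));b,ob=pickle.load(open('w5.pkl','rb'))
print(tri([(a,(278,92.5)),(b,(348,98.5))]),onz(a,(278,92.5),158),onz(b,(348,98.5),158))
for C,n in((a,'w4'),(b,'w5')):
  print(proj(C,[595.5,167.5,160]),proj(C,[595.5,167.5,55]))
# door panel ends at z=165, inner edge
print([onz(a,p,165)[:2] for p in [(65+120,62),(237+120,77)]],[onz(b,p,165)[:2] for p in [(477-220,81),(651-220,78)]])
plan([595,168,230],13,6,0.55)
```

```text
(array([592.2, 168.7, 139.6]), [array([ 0.1, -0.6]), array([-0.1,  0.6])]) [592.6 167.6 158. ] [588.9 168.2 158. ]
[280.6  93.5] [280.2  95.8]
[354.2 100.8] [338.3 101.6]
[array([494.2, 163.7]), array([663.3, 209.6])] [array([494.8, 161.3]), array([663. , 208.4])]
{"angular": [[0.0, 0.0, 0.2], [0.0, 0.0, 0.2], [0.0, 0.0, 0.2], [0.0, 0.0, 0.2], [0.0, 0.0, 0.2], [0.0, 0.0, 0.2]], "dp": [[12, -15, 20], [12, -15, 20], [12, -15, 20], [12, -15, 20], [12, -16, 20], [11, -16, 20]], "grip": [0.55, 0.55, 0.55, 0.55, 0.55, 0.55]}
```

```bash
python3 -m inch '{"angular":[[0,0,0],[0,0,0],[0,0,0],[0,0,0],[0,0,0],[0,0,0]],"dp":[[12,-16,20],[12,-16,25],[12,-16,25],[12,-16,25],[12,-16,25],[7,-15,25]],"grip":[0.55,0.55,0.55,0.55,0.55,0.55]}';  python3 -c "
from h import *
plan([592.5,167.5,180],15,3,0.55)"
```

```text
time_s: 11.15
tool_pos: [597.9, 172.7, 200.3]
tcp_rot: [3.112, 0.384, 0.006]
force: [0.2, -0.2, 0.2]
opening: 0.547
{"angular": [[0.1, -0.1, -0.3], [0.1, -0.1, -0.3], [0.1, -0.1, -0.3]], "dp": [[-2, 1, 7], [-2, 1, 7], [-2, 1, 7]], "grip": [0.55, 0.55, 0.55]}
```

```bash
python3 -m inch '{"angular":[[0,0,-1],[0,0,0],[0,0,0],[0,0,0]],"dp":[[-3,2,5],[-2,2,5],[-1,1,5],[0,0,0]],"grip":[0.55,0.55,0.55,0.55]}'; python3 meas.py w6 bottle_mid rack;  python3 -c "
import cv2;cv2.imwrite('pics/w6c.png',cv2.resize(cv2.imread('pics/w6.png')[120:360,120:440],None,fx=1.6,fy=1.6))
from h import *
plan([592.5,167.5,114],15,3,0.55)"
```

```text
time_s: 11.55
tool_pos: [593.4, 166.5, 181.2]
tcp_rot: [3.108, 0.415, -0.002]
force: [0.8, 0.6, -0.1]
opening: 0.548
bottle_mid [([283.9, 219.2], 0.58)]
rack []
11.7
{"angular": [[0.1, 0.0, 0.1], [0.1, 0.0, 0.1], [0.1, 0.0, 0.1]], "dp": [[0, 0, 23], [0, 0, 23], [0, 0, 23]], "grip": [0.55, 0.55, 0.55]}
```

View pics/w6c.png

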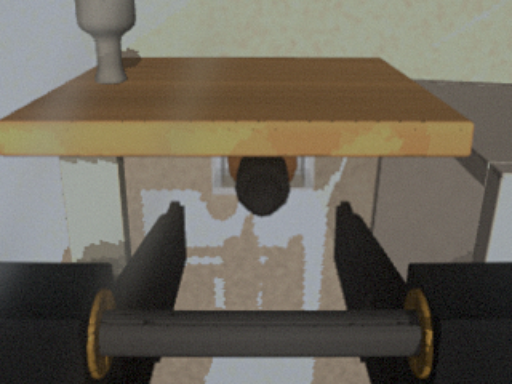

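```bash
python3 -c "
from h import *
import pickle
C,o=pickle.load(open('w6.pkl','rb'))
print(onz(C,(284.4,236),158),onz(C,(284.4,219),107.5), proj(C,[592.5,167.5,158]),proj(C,[593.4,166.5,181.2]))"
```

```text
[592.53913976 175.4043209  158.        ] [594.44413806 169.28541202 107.5       ] [280.99934239 247.28783489] [281.86002176 266.08162816]
```

```bash
python3 -m inch '{"angular":[[0,0,0],[0,0,0],[0,0,0],[0,0,0],[0,0,0]],"dp":[[0,-3,16],[0,0,18],[0,0,18],[0,0,13],[0,0,1]],"grip":[0.55,0.55,0.55,0.55,0.55]}'
```

```text
time_s: 12.2
tool_pos: [595.3, 168.8, 118.6]
tcp_rot: [3.108, 0.413, 0.013]
force: [-0.4, -0.9, 0.5]
opening: 0.55
```

```bash
python3 -m inch '{"angular":[[0,0,0],[0,0,0],[0,0,0],[0,0,0],[0,0,0],[0,0,0]],"dp":[[-1,0,4],[0,0,0],[0,0,0],[0,0,0],[0,0,0],[0,0,0]],"grip":[0.55,0.1,0.1,0.1,0.1,0.1]}' 15; python3 -m inch '{"angular":[[0,0,0],[0,0,0],[0,0,0],[0,0,0]],"dp":[[0,0,-10],[0,0,-20],[0,0,-30],[0,0,-30]],"grip":[0.1,0.1,0.1,0.1]}'
```

```text
time_s: 12.8
tool_pos: [595.5, 168.6, 117.3]
tcp_rot: [3.109, 0.412, 0.02]
force: [-0.0, -0.1, -0.4]
opening: 0.246
time_s: 13.2
tool_pos: [592.8, 168.6, 208.0]
tcp_rot: [3.108, 0.412, 0.008]
force: [0.0, 0.1, 0.1]
opening: 0.249
```

```bash
python3 -m inch '{"angular":[[0,0,0],[0,0,0]],"dp":[[0,0,-45],[0,0,-45]],"grip":[0.1,0.1]}'; python3 -c "
from h import *
plan([480,-190,320],-15,12,0.1)"
```

```text
time_s: 13.4
tool_pos: [591.0, 168.9, 300.7]
tcp_rot: [3.108, 0.412, 0.003]
force: [0.5, -0.2, 0.1]
opening: 0.247
{"angular": [[0.0, -0.0, 2.5], [0.0, -0.0, 2.5], [0.0, -0.0, 2.5], [0.0, -0.0, 2.5], [0.0, -0.0, 2.5], [0.0, -0.0, 2.5], [0.0, -0.0, 2.5], [0.0, -0.0, 2.5]], "dp": [[-17, 26, -1], [-16, 27, -1], [-14, 28, -1], [-13, 28, -1], [-12, 29, -1], [-11, 29, -2], [-9, 30, -2], [-8, 30, -2]], "grip": [0.1, 0.1, 0.1, 0.1, 0.1, 0.1, 0.1, 0.1]}
{"angular": [[0.0, -0.0, 2.5], [0.0, -0.0, 2.5], [0.0, -0.0, 2.5], [0.0, -0.0, 2.5]], "dp": [[-7, 31, -2], [-5, 31, -2], [-4, 31, -2], [-3, 31, -2]], "grip": [0.1, 0.1, 0.1, 0.1]}
```

```bash
python3 -m inch '{"angular":[[0,0,2.5],[0,0,2.5],[0,0,2.5],[0,0,2.5],[0,0,2.5],[0,0,2.5],[0,0,2.5],[0,0,2.5]],"dp":[[-17,26,-1],[-16,27,-1],[-14,28,-1],[-13,28,-1],[-12,29,-1],[-11,29,-2],[-9,30,-2],[-8,30,-2]],"grip":[0.1,0.1,0.1,0.1,0.1,0.1,0.1,0.1]}'; python3 -m inch '{"angular":[[0,0,2.5],[0,0,2.5],[0,0,2.5],[0,0,2.5],[0,0,0]],"dp":[[-7,31,-2],[-5,31,-2],[-4,31,-2],[-3,25,-2],[0,0,0]],"grip":[0.1,0.1,0.1,0.1,0.1]}'; python3 meas.py w7 twin_mid tray tray_free crusher bowl magnifier
python3 -m inch '{"angular":[[0,0,0],[0,0,0],[0,0,0]],"dp":[[-35,10,0],[-25,10,0],[0,0,0]],"grip":[0.1,0.1,0.1]}'; python3 meas.py w8 twin_mid tray tray_free crusher bowl magnifier
python3 - <<'E'
from h import *
import pickle
np.set_printoptions(precision=1,suppress=True)
a,oa=pickle.load(open('w7.pkl','rb'));b,ob=pickle.load(open('w8.pkl','rb'))
H=dict(twin_mid=72.5,tray=0,tray_free=20,crusher=20,bowl=20,magnifier=20)
for q in oa:
    if oa[q] and ob[q]: print(q,*tri([(a,oa[q][0][0]),(b,ob[q][0][0])]),onz(a,oa[q][0][0],H[q])[:2],onz(b,ob[q][0][0],H[q])[:2])
E
```

```text
time_s: 14.2
tool_pos: [513.3, -73.1, 326.2]
tcp_rot: [3.135, -0.145, 0.033]
force: [0.9, 0.5, 0.1]
opening: 0.242
time_s: 14.7
tool_pos: [471.9, -193.4, 338.6]
tcp_rot: [3.108, -0.435, 0.039]
force: [0.5, 0.4, -1.3]
opening: 0.239
twin_mid [([330.6, 206.2], 0.79)]
tray [([298.1, 223.2], 0.85)]
tray_free [([258.6, 210.3], 0.58)]
crusher [([359.5, 267.2], 0.67)]
bowl []
magnifier [([285.4, 157.8], 0.59)]
15.05
time_s: 15.35
tool_pos: [409.1, -191.6, 335.4]
tcp_rot: [3.112, -0.419, 0.036]
force: [0.4, -0.3, -0.6]
opening: 0.24
twin_mid [([375.5, 199.6], 0.74)]
tray [([337.5, 212.0], 0.66)]
tray_free [([298.9, 199.8], 0.6)]
crusher [([398.1, 257.3], 0.74)]
bowl [([328.6, 269.1], 0.84)]
magnifier [([327.8, 147.8], 0.96)]
15.7
twin_mid [ 530.5 -262.4   60.4] [array([0.2, 1.2]), array([-0.2, -1.2])] [ 529.6 -256.5] [ 527.7 -260. ]
tray [ 479.3 -283.2   23. ] [array([-0.4, -1.4]), array([0.4, 1.4])] [ 478.8 -293.9] [ 481.6 -289.1]
tray_free [ 427.5 -247.3   23.7] [array([-0.2, -0.7]), array([0.2, 0.7])] [ 426.9 -249.4] [ 427.5 -247.2]
crusher [ 552.9 -374.6   40.4] [array([-0.4, -1.3]), array([0.4, 1.3])] [ 555.8 -388.7] [ 558.  -383.8]
magnifier [ 487.9 -184.4   14. ] [array([-0.1, -0.2]), array([0. , 0.2])] [ 487.9 -183.9] [ 487.2 -183.2]
```

View pics/w8.png

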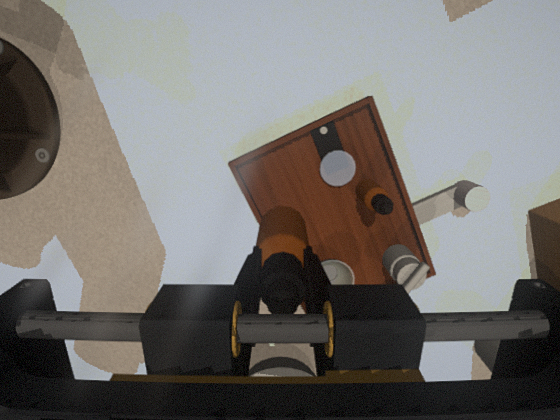

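```bash
python3 -c "
from h import *
import pickle
C,o=pickle.load(open('w8.pkl','rb'));print(onz(C,o['bowl'][0][0],20),onz(C,(338,168),25),onz(C,(382,203),125))
plan([445,-251,200],-15,5,0.1)"
```

```text
[ 444.75960952 -372.57223665   20.        ] [ 494.29342806 -214.77592479   25.        ] [ 522.40026498 -247.85996543  125.        ]
{"angular": [[-0.0, -0.3, -0.1], [-0.0, -0.3, -0.1], [-0.0, -0.3, -0.1], [-0.0, -0.3, -0.1], [-0.0, -0.3, -0.1]], "dp": [[9, 10, 27], [9, 10, 27], [9, 10, 27], [9, 10, 27], [9, 10, 27]], "grip": [0.1, 0.1, 0.1, 0.1, 0.1]}
```

```bash
python3 -m inch '{"angular":[[0,-0.6,0],[0,-0.6,0],[0,-0.3,0],[0,0,0],[0,0,0],[0,0,0]],"dp":[[9,11,27],[9,11,27],[9,11,27],[9,10,27],[7,7,27],[0,0,0]],"grip":[0.1,0.1,0.1,0.1,0.1,0.1]}';  python3 -c "
from h import *
plan([445,-251,95],-15,4,0.1)"
```

```text
time_s: 16.3
tool_pos: [445.0, -253.8, 195.8]
tcp_rot: [-3.113, 0.414, 0.002]
force: [0.1, -0.5, -0.2]
opening: 0.241
{"angular": [[-0.0, 0.0, -0.0], [-0.0, 0.0, -0.0], [-0.0, 0.0, -0.0], [-0.0, 0.0, -0.0]], "dp": [[0, -1, 25], [0, -1, 25], [0, -1, 25], [0, -1, 25]], "grip": [0.1, 0.1, 0.1, 0.1]}
```

```bash
python3 -m inch '{"angular":[[0,0,0],[0,0,0],[0,0,0],[0,0,0],[0,0,0]],"dp":[[0,-1,28],[0,-1,28],[0,0,28],[0,0,15],[0,0,0]],"grip":[0.1,0.1,0.1,0.1,0.1]}'; python3 -m inch '{"angular":[[0,0,0],[0,0,0],[0,0,0]],"dp":[[0,0,5],[0,0,1],[0,0,0]],"grip":[0.1,0.1,0.1]}'
```

```text
time_s: 16.8
tool_pos: [448.5, -251.7, 98.4]
tcp_rot: [3.114, -0.412, 0.004]
force: [0.3, 0.6, -0.8]
opening: 0.241
time_s: 17.1
tool_pos: [450.0, -252.1, 95.3]
tcp_rot: [3.112, -0.411, 0.01]
force: [0.1, 1.6, -0.8]
opening: 0.242
```

```bash
python3 -m inch '{"angular":[[0,0,0],[0,0,0],[0,0,0]],"dp":[[-1,0,6],[-1,0,4],[0,0,0]],"grip":[0.1,0.1,0.1]}'; python3 -m inch '{"angular":[[0,0,0],[0,0,0]],"dp":[[0,0,3],[0,0,0]],"grip":[0.1,0.1]}';python3 -c "
from h import *
C,im=shot('side','s1.png')
x,y=proj(C,[450,-252,40]).astype(int);print(x,y)
cv2.imwrite('pics/s1c.png',cv2.resize(im[y-70:y+70,x-80:x+80,::-1],None,fx=4,fy=4,interpolation=cv2.INTER_CUBIC))"
```

```text
time_s: 17.4
tool_pos: [448.5, -251.9, 86.0]
tcp_rot: [3.111, -0.411, 0.014]
force: [0.4, -0.4, -0.7]
opening: 0.243
time_s: 17.6
tool_pos: [448.5, -251.9, 82.8]
tcp_rot: [3.111, -0.411, 0.014]
force: [-0.5, -0.6, 0.0]
opening: 0.241
276 305
```

View pics/s1c.png

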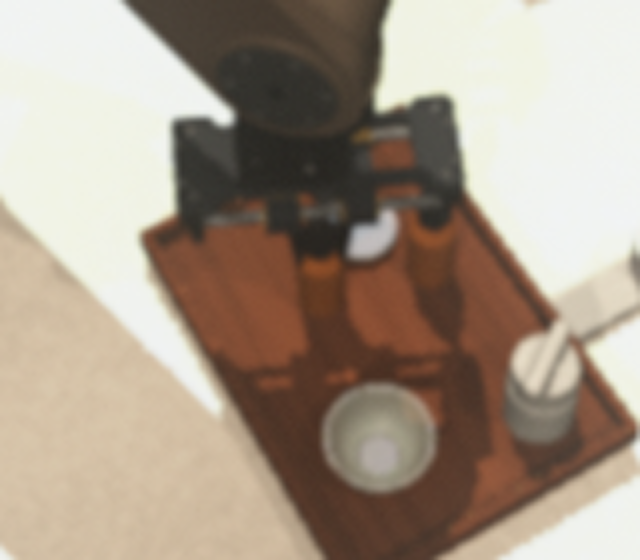

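```bash
python3 -m inch '{"angular":[[0,0,0],[0,0,0]],"dp":[[0,0,1.2],[0,0,0]],"grip":[0.1,0.1]}'; python3 -m inch '{"angular":[[0,0,0],[0,0,0]],"dp":[[0,0,1],[0,0,0]],"grip":[0.1,0.1]}'
```

```text
time_s: 17.85
tool_pos: [449.0, -252.2, 82.4]
tcp_rot: [3.11, -0.411, 0.016]
force: [-0.0, -0.1, 1.4]
opening: 0.245
time_s: 18.05
tool_pos: [449.3, -252.3, 82.5]
tcp_rot: [3.11, -0.411, 0.017]
force: [-0.2, 0.1, 0.0]
opening: 0.243
```

Contact at 82.4 (expected 82.3). Release, rise straight up.

```bash
python3 -m inch '{"angular":[[0,0,0],[0,0,0],[0,0,0],[0,0,0]],"dp":[[0,0,0],[0,0,0],[0,0,0],[0,0,0]],"grip":[0.3,0.4,0.45,0.45]}'; python3 -m inch '{"angular":[[0,0,0],[0,0,0],[0,0,0],[0,0,0],[0,0,0],[0,0,0],[0,0,0]],"dp":[[0,0,-10],[0,0,-25],[0,0,-40],[0,0,-45],[0,0,-45],[0,-45,0],[0,-40,0]],"grip":[0.45,0.45,0.45,0.45,0.45,0.45,0.45]}'; python3 -m inch '{"angular":[[0,0,0],[0,0,0],[0,0,0]],"dp":[[0,-40,0],[0,-10,0],[0,0,0]],"grip":[0.45,0.45,0.45]}'
python3 -c "
from h import *
C,im=shot('side'); D,jm=shot('scene')
x,y=proj(C,[450,-252,40]).astype(int);u,v=proj(D,[650,150,60]).astype(int)
a=cv2.resize(im[y-60:y+80,x-60:x+80],(400,400));b=cv2.resize(jm[v-90:v+90,u-90:u+90],(400,400))
cv2.imwrite('pics/end.png',np.hstack([a,b])[:,:,::-1])
for n in ('twin_mid','bottle_mid','catch_top','door_top'):
  for X,c in((C,'side'),(D,'scene')):
    for r in env.spot_point(c,n)[:3]: print(n,c,np.round(r['position'],1),round(r['conf'],2),onz(X,r['position'],72.5 if 'mid' in n else 150))
"; python3 meas.py w9 twin_mid bottle_mid
```

```text
time_s: 18.45
tool_pos: [449.5, -252.4, 82.4]
tcp_rot: [3.109, -0.411, 0.018]
force: [-0.2, -0.3, 0.2]
opening: 0.439
time_s: 19.15
tool_pos: [469.2, -170.6, 257.5]
tcp_rot: [3.108, -0.421, 0.02]
force: [-0.3, -0.1, -0.4]
opening: 0.454
time_s: 19.45
tool_pos: [483.1, -117.5, 260.7]
tcp_rot: [3.108, -0.416, 0.026]
force: [-0.4, -1.5, -0.1]
opening: 0.452
twin_mid side [303.  291.2] 0.77 [ 527.19277027 -254.43832251   72.5       ]
twin_mid scene [197.4 166.1] 0.65 [ 527.5637713  -257.29504038   72.5       ]
bottle_mid side [277.6 301.6] 0.49 [ 450.89778716 -259.8467475    72.5       ]
bottle_mid scene [216.2 150.6] 0.81 [ 454.33143323 -251.08448119   72.5       ]
catch_top scene [332.2 215.2] 0.72 [523.12956047 145.18765759 150.        ]
door_top side [275.5 297.3] 0.34 [ 435.02760007 -288.50153704  150.        ]
door_top side [272.4 188.5] 0.16 [558.16700836  71.26002501 150.        ]
door_top scene [336.7 236.7] 0.82 [567.63572362 181.53080342 150.        ]
twin_mid [([348.2, 282.8], 0.83)]
bottle_mid [([282.7, 297.2], 0.94)]
20.1
```

View pics/end.png

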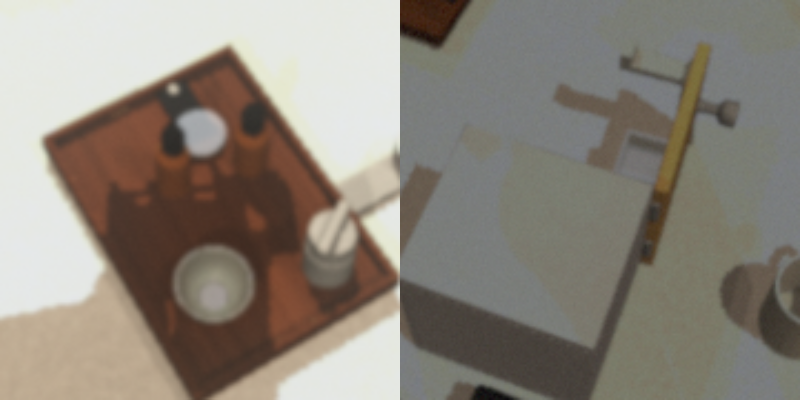

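```bash
python3 -c "
from cell import env
print(env.job_done())"
```

```text
the job is handed in; nothing more can be done
None
```

The job is done and handed in at about 20 s of the 58 s allowed; no verdict was reported.

- **Door:** I pressed the catch down with the closed fingertips, reading about 6 to 7 N, which is roughly 12 mm by the spring figures. I then pulled the door past the keeper and swung it to about 1.5 rad, worked out from the images. I had no direct reading of the door or catch joints.
- **Bottle:** I gripped it by its collar (opening about 23 mm, as expected) and lifted it out of the rack. The bottle touched the tray floor at a tool height of 82.4 mm against the 82.3 mm I expected. I then let go and backed away.

**Last checks:**
- The final pictures show both bottles upright, about 75 mm apart centre to centre, with the rack empty and the door about square. The twin, magnifier, bowl and crusher look undisturbed.
- The force on the arm was near zero once it was clear.
- The two fixed cameras disagreed by about 9 mm on where the placed bottle stands. The 30 mm to the distance limit covers that.
- The network's two "door_top" hits in the side view were low-confidence mismatches and I ignored them.
- I did not re-measure the mug or the pillbox, but the arm did not go near either one at low height.

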